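Find the sound clip in the blade case by feel

TASK

A slicer's blade case has four identical-looking slots with hidden spring clips, and only one clip still works. Slide the loose gauge blade into the slots to find the one where it goes in with a clear, steady drag (two slots are slack, one is blocked partway and must not be forced), and leave the gauge blade fully home in that good slot, let go. Be gentle with the case and leave the things around it where they are.

Things in the scene. Friction and masses are not known exactly. Their poses are not given: they have to be found in the camera images.
- case: Low grey blade case fixed to the worktop, 172 (x) x 196 (y) x 34 mm high; origin on the underside. Blades slide in along its own +x. A white floor plate 4 mm thick lies under all of it: open apron at x -110 to -12 mm, on which the gauge can lie and be slid, then the roofed housing x -12 to 62. Four slots side by side open toward -x, at y = -69, -23, 23, 69 mm, a blue strip on the roof over each.
- mouth0 (a point): Middle of the mouth, on the floor plate, of the slot at y = -69, x = -12 mm of the case (4 mm above the worktop). Each slot is 34 mm wide, 7 mm high (roof underside 11 mm above worktop), 60 mm deep; the 12 mm walls between have rounded noses 6 mm out in front of the housing.
- mouth1 (a point): The same for the slot at y = -23 mm. Each slot's roof hides a clip that meets the leaf's end about 19 mm inside the mouth. Good slot: from 30 mm on it presses the leaf down with about 5 N; the drag in motion is then 4 to 13 N and goes on to the end (less once stopped).
- mouth2 (a point): The same for the slot at y = 23 mm. In the two slack slots the clip hardly presses: drag under 1.5 N all the way, plus rubbing on the floor plate if the gauge is pressed down or held nose-down.
- mouth3 (a point): The same for the slot at y = 69 mm. In the blocked slot the leaf's end stops hard 19 to 27 mm inside the mouth (a hard push there also tips the gauge in the fingers). Which slot is which changes from start to start.
- gauge: Loose gauge blade, about 120 g, flat on the worktop: steel leaf 88 x 28 x 4 mm (own x -36 to 52, leading end at +52), a dark foot on it (x -34 to 0, 20 mm wide, 15 mm high) and an upright black grip 30 (x) x 14 (y) mm, centre x = -17, top 64 mm high, orange band. Origin: underside, at the foot's front face. Slid in along own +x; home = foot meets the housing front, leaf 52 mm in.
- gauge_front (a point): Point on the underside of the gauge blade at the foot's front face; it coincides with a slot's mouth point when fully home there.
- gauge_grip (a point): Middle of the black grip, 45 mm above the gauge's underside: pinch it here from above across its 14 mm width (the gauge's own y).
- cup: Dark espresso cup, 60 x 84 x 53 mm, standing beside the work; origin at the centre of its underside.
- shaker: Glass salt shaker with a steel cap, 44 mm wide, 90 mm high, behind the case to the left; origin at the centre of its underside.
- jam: Half-empty jam jar, 62 mm wide, 86 mm high, to the left, near the sink; origin at the centre of its underside.

How it is judged:
By the outcome, as a careful person would: the job done as asked, in the order asked, and still so for the second after the job is handed in, with the robot touching nothing.
It also fails if it takes over 72 s, if anything falls off the work surface, if the arm or the gripper's body presses on something with over 40 N, if the wrist force passes 120 N, or if a joint passes its speed limit or range.

ROBOT

A 6-joint arm with a two-finger parallel gripper is mounted at the origin on a cart in front of the work surface, level with it; the furniture and walls round the work are solid. World frame = base frame: x ahead of the robot, y to its left, z up, the work surface at z = 0. Lengths are in m, angles in rad, forces in N, time in s.
With the tool pointing down it reaches from about 0.275 to 0.875 m from the base axis. Payload 12.5 kg.
Tool frame: the origin (TCP) lies on the mounting face of the last link; the fingertips stand 173 mm ahead of it and the grasp point (between the pads) lies 155 mm ahead of it (grip_depth is the distance from the TCP to the grasp point, in m); z points along the fingers, y is the line along which they close (so a half turn about z gives the same grasp; the last joint's range is limited). The gripper opens to 85 mm and grips with 20 to 120 N. Pads are 22 mm wide; open, the fingers measure 114 mm over their backs; the gripper's body (76 mm by 85 mm) begins 54 mm behind the grasp point. The pads swing forward as they close: fully open they stand 13 mm farther back than shut.
Start: joints at [1.182, 0.351, 1.652, -0, 1.139, -0.085], TCP at [0.165, 0.525, 0.405] pointing down, gripper open.
Joint ranges: [-2.75, 2.75], [-0.79, 2.1], [0.01, 2.65], [-1.57, 4.71], [0.07, 3.14], [-2.87, 2.87]. Speed limits (rad/s): [2.22, 2.22, 2.79, 3.14, 3.14, 3.14].

INTERFACE

Orientations are given as [roll, pitch, yaw] about the fixed x, y, z axes, in that order (R = Rz(yaw) Ry(pitch) Rx(roll)).
In Python, from bench import * gives the robot as it stands.
- The arm moves only by the shell command python3 -m pendant 'ROWS' [FORCE]. ROWS is rows parted by semicolons, their numbers by spaces, 1 to 20 of them, each of 7 numbers: dx, dy, dz in m, then a rotation vector rx, ry, rz in rad, then the finger opening in m; each row is the pose to reach, as a shift and turn from the pose commanded when the command began, along the tool's axes at that moment; what a row does not reach only later rows make up. A row lasts 1/10 s, in which the tool goes at most 0.05 m and 0.15 rad, less where a joint would pass 70% of its speed; a pose out of reach is approached as far as the arm can. The fingers move at their own pace and stop on an object; FORCE is the grip in N (left out, the last holds). Time passes only in rows, so rows that do not move let the fingers close. It prints the time, the measured TCP pose, the force, the opening and the grip force at its end.
- observe(): the state, without advancing time (a new reading comes with each control period).
- camera(name): name is "side" or "top" or "wrist"; returns (picture, depth): 480x640x3 uint8, red, green, blue; 480x640 float32, m along the optical axis (not along the pixel's ray), 0 where there is no reading.
- calibration(name): a dict with "fov_y" (degrees; the focal length in pixels is half the picture's height over the tangent of half this angle, whatever the lens; pixels are square), "cx", "cy" (the principal point, pixels), "k1" (the pictures are not rectified: a ray, as slopes to the right and down, at radius r is drawn at 1 + k1 r^2 times it, then the intrinsics apply), "xyz" and "rotation" of the camera in the world; the wrist camera has in their place "mount" (4x4, takes a point from camera to tool coordinates, whose origin is the TCP and whose axes are the flange's). Camera axes: x right, y down, z forward; pixel columns grow to the right and rows downward; lengths in m; the calibration is good to about 2 mm. A picture is of the moment at which its call begins: read the wrist's pose just before it. calibration takes no time and is no camera call.
- sign_off(): hands the job in; it is judged then, once.
The state is a dict: "time_s": time; "qpos": joint angles; "qvel": joint speeds; "joint_efforts": joint torques, N m; "position": TCP position; "ee_rot": TCP orientation; "force": force on the tool from outside, world axes, zero at the start; "wrist_torque": the same for the moment, N m; "grip_width": finger opening in m; "grip_force": force on a finger pad.
Only numpy, scipy, OpenCV 4.12 (cv2) and the standard library are available. Lean on these libraries where they do the work, as an engineer would, in place of code of your own. Each camera call takes 0.05 s, during which the arm holds its last target. There are 200 camera calls.

## Working session

There is one attempt and no reset: what is moved stays moved. The work goes in short steps, Python scripts to look and compute and a shell command to move; the robot and the scene stay as the last step left them, time stands still between calls to the robot, and variables do not carry over. Pictures are saved under pics/ and viewed, at most 10 in all, crops included, and the job is handed in when it is done.

```bash
mkdir -p pics; ls; python3 - <<'E'
from bench import *
import cv2,numpy as np
s=observe();print(s)
for n in("top","side"):
    p,d=camera(n);c=calibration(n);print(n,c)
    cv2.imwrite(f"pics/{n}0.png",p[:,:,::-1]);np.savez(f"{n}0.npz",p=p,d=d)
E
```

```text
pics
{'time_s': 0.0, 'qpos': array([ 1.18241151e+00,  3.51237337e-01,  1.65244984e+00, -2.44584798e-06,
        1.13910088e+00, -8.46155792e-02]), 'qvel': array([ 1.30836456e-03,  6.34247599e-04,  1.10951472e-03,  4.94508146e-04,
       -9.00476771e-04,  9.79946357e-05]), 'joint_efforts': array([-8.29245037e-04, -5.06105053e+01, -2.91397852e+01, -1.35879873e-04,
        4.57946677e-03,  1.80344460e-05]), 'position': array([0.16444738, 0.52469657, 0.40414791]), 'ee_rot': array([-3.14040134e+00, -9.88167072e-05,  2.83782438e+00]), 'force': array([-0.16253219, -0.35079442, -0.25384213]), 'wrist_torque': array([-0.03719536,  0.07055279,  0.01161136]), 'grip_force': 0.0, 'grip_width': 0.08537586378829155}
top {'fov_y': 45.099603217503656, 'cx': 310.6486479254766, 'cy': 237.49972314252963, 'k1': -0.19255328347377287, 'xyz': array([ 0.537367  , -0.03867032,  1.04784673]), 'rotation': array([-3.0793814 , -0.01041992, -1.55654351])}
side {'fov_y': 51.39771891814507, 'cx': 317.02287761063457, 'cy': 239.82223268572756, 'k1': 0.024655248030102196, 'xyz': array([0.39601743, 0.68584588, 0.62143866]), 'rotation': array([-2.19855501,  0.00800512, -2.85397205])}
```

View pics/top0.png

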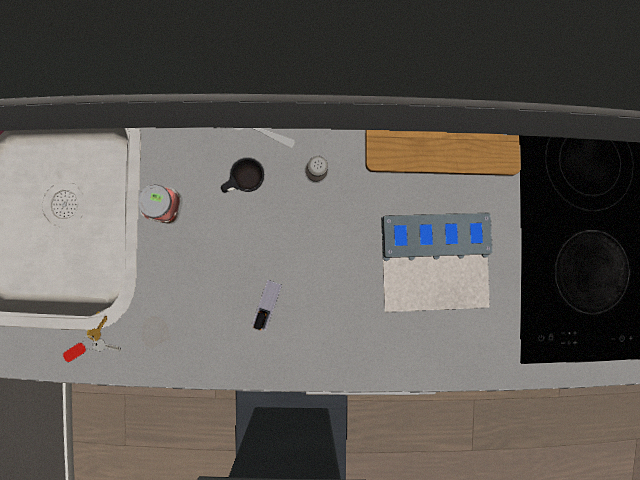

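View pics/side0.png

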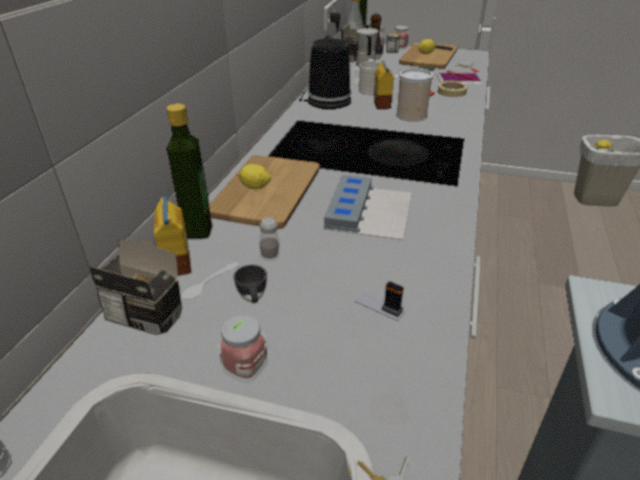

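The top view shows the case with blue strips at about (400–477, 235) and its white apron below, mouths toward the robot. The gauge is at about (267, 303), its leaf pointing up and slightly right, grip at (261, 318). The side view confirms this, with cup, shaker and jam well clear.

```bash
cat > h.py <<'E'
import numpy as np,cv2
from scipy.spatial.transform import Rotation as Ro
from bench import *
def rays(c,uv):
    f=240/np.tan(np.radians(c["fov_y"])/2)
    K=np.array([[f,0,c["cx"]],[0,f,c["cy"]],[0,0,1]])
    n=cv2.undistortPoints(np.float64(uv).reshape(-1,1,2),K,np.array([c["k1"],0,0,0,0.]),None,None,None) if 0 else cv2.undistortPoints(np.float64(uv).reshape(-1,1,2),K,np.array([c["k1"],0,0,0.]))
    return np.c_[n[:,0],np.ones(len(n))]
def cam(name,s=None):
    c=calibration(name)
    if "mount" in c:
        M=c["mount"];R=Ro.from_euler("xyz",s["ee_rot"]).as_matrix()
        return c,R@M[:3,:3],s["position"]+R@M[:3,3]
    return c,Ro.from_euler("xyz",c["rotation"]).as_matrix(),c["xyz"]
def cast(name,uv,z,s=None):
    c,R,o=cam(name,s);d=rays(c,uv)@R.T
    return o+d*((z-o[2])/d[:,2])[:,None]
def blobs(m,amin=30):
    n,l,st,ce=cv2.connectedComponentsWithStats(m.astype(np.uint8))
    return [(st[i,4],ce[i],l==i) for i in range(1,n) if st[i,4]>=amin]
E
python3 - <<'E'
from h import *
for n in ["top"]:
    z=np.load(n+"0.npz");p=z["p"];h=cv2.cvtColor(p,cv2.COLOR_RGB2HSV)
    b=blobs((h[...,0]>100)&(h[...,0]<130)&(h[...,1]>150)&(h[...,2]>100),60)
    for a,c,_ in b: print("blue",a,c,cast(n,[c],.034)[0])
    print(p[290,440],p[290,340],p[293,270],p[235,412],p[318,261])
    # apron
    m=np.zeros((480,640),bool);m[258:325,370:505]=1
    ap=m&(p[...,0].astype(int)-p[...,2]>8)&(p[...,0]>150)
    a,c,mk=max(blobs(ap),key=lambda t:t[0]);r=cv2.minAreaRect(np.argwhere(mk)[:,::-1].astype(np.float32))
    print("apron",a,c,cast(n,cv2.boxPoints(r),.004))
    # gauge
    roi=np.zeros((480,640),bool);roi[270:340,240:295]=1
    leaf=roi&(p[...,2].astype(int)-p[...,0]>12)&(p[...,2]>100)
    a,c,mk=max(blobs(leaf),key=lambda t:t[0]);r=cv2.minAreaRect(np.argwhere(mk)[:,::-1].astype(np.float32));print("leaf",a,r);print(cast(n,cv2.boxPoints(r),.004))
    gr=roi&(p.max(2)<90);a,c,mk=max(blobs(gr),key=lambda t:t[0]);print("grip",a,c,cast(n,[c],.06))
c=calibration("wrist");print(c)
crop=cv2.resize(z["p"][265:335,235:305,::-1],None,fx=7,fy=7,interpolation=0);cv2.imwrite("pics/crop.png",crop)
E
```

```text
blue 235 [476.02553191 232.5106383 ] [ 0.61405049 -0.34473397  0.034     ]
blue 254 [400.26771654 234.78346457] [ 0.60784616 -0.20681405  0.034     ]
blue 249 [425.77108434 234.57429719] [ 0.60891896 -0.25266217  0.034     ]
blue 235 [451.02553191 233.5106383 ] [ 0.61152808 -0.29859849  0.034     ]
[187 179 169] [146 144 140] [143 138 144] [100 111 110] [25 26 28]
apron 5400 [435.51814815 283.64944444] [[ 0.47129647 -0.18138407  0.004     ]
 [ 0.56724375 -0.18038187  0.004     ]
 [ 0.56951483 -0.37858197  0.004     ]
 [ 0.4717813  -0.37910852  0.004     ]]Traceback (most recent call last):
  File "<stdin>", line 15, in <module>
ValueError: max() iterable argument is empty
```

```bash
python3 - <<'E'
from h import *
n="top";p=np.load(n+"0.npz")["p"];q=cv2.GaussianBlur(p,(3,3),0).astype(int)
roi=np.zeros((480,640),bool);roi[270:340,240:295]=1
leaf=roi&(q[...,2]-q[...,0]>-1)&(q[...,2]>100)
a,c,mk=max(blobs(leaf),key=lambda t:t[0]);r=cv2.minAreaRect(np.argwhere(mk)[:,::-1].astype(np.float32));print("leaf",a,c,r);print(cast(n,cv2.boxPoints(r),.004))
gr=roi&(p.max(2)<90);a,c,mk=max(blobs(gr),key=lambda t:t[0]);print("grip",a,c,cast(n,[c],.06))
print(calibration("wrist"))
s=observe();print(Ro.from_euler("xyz",s["ee_rot"]).as_matrix().round(3))
E
```

```text
leaf 521 [268.64107486 299.        ] ((266.3955383300781, 304.9306945800781), (15.717263221740723, 48.8542366027832), 19.536653518676758)
[[0.44234412 0.05695209 0.004     ]
 [0.52586549 0.02875031 0.004     ]
 [0.51682067 0.00186446 0.004     ]
 [0.43336121 0.03006805 0.004     ]]
grip 219 [261.16894977 318.57990868] [[0.45928844 0.03430061 0.06      ]]
{'fov_y': 69.623558603743, 'cx': 320.48015280813337, 'cy': 239.8720531172955, 'k1': -0.035539901913333595, 'mount': array([[-7.79955270e-04, -9.45957239e-01, -3.24290446e-01,
         8.39668476e-02],
       [ 9.99998132e-01, -1.31127423e-03,  1.41988623e-03,
        -4.11448771e-04],
       [-1.76838537e-03, -3.24288733e-01,  9.45956495e-01,
         3.16559169e-02],
       [ 0.00000000e+00,  0.00000000e+00,  0.00000000e+00,
         1.00000000e+00]])}
[[-0.954  0.299 -0.   ]
 [ 0.299  0.954 -0.001]
 [ 0.    -0.001 -1.   ]]
```

```bash
python3 -m pendant '-.02 -.02 0 0 0 0 .085;-.055 -.05 .01 0 0 0 .085;-.09 -.08 .02 0 0 0 .085;-.125 -.11 .03 0 0 0 .085;-.16 -.14 .04 0 0 0 .085;-.195 -.17 .05 0 0 0 .085;-.23 -.2 .055 0 0 0 .085;-.265 -.23 .06 0 0 0 .085;-.3 -.26 .065 0 0 .01 .085;-.335 -.29 .07 0 0 .02 .085;-.37 -.32 .075 0 0 .02 .085;-.4 -.35 .08 0 0 .02 .085;-.42 -.37 .085 0 0 .021 .085;-.424 -.377 .085 0 0 .021 .085;-.424 -.377 .085 0 0 .021 .085;-.424 -.377 .085 0 0 .021 .085;-.424 -.377 .085 0 0 .021 .085' 30
python3 - <<'E'
from h import *
s=observe();p,d=camera("wrist");np.savez("w1.npz",p=p,d=d,**{k:s[k] for k in("position","ee_rot")});cv2.imwrite("pics/w1.png",p[:,:,::-1]);print(s["position"],s["ee_rot"],s["time_s"],s["force"])
E
```

```text
time_s: 1.8
position: [0.4559, 0.0392, 0.3199]
ee_rot: [3.141, -0.0, 2.818]
force: [0.8, -0.2, 0.2]
grip_width: 0.0848
grip_force: 0.0
[0.45587607 0.03923174 0.3198544 ] [ 3.14147569e+00 -6.98801056e-06  2.81806496e+00] 1.8 [ 0.83221242 -0.21981732  0.23858933]
```

View pics/w1.png

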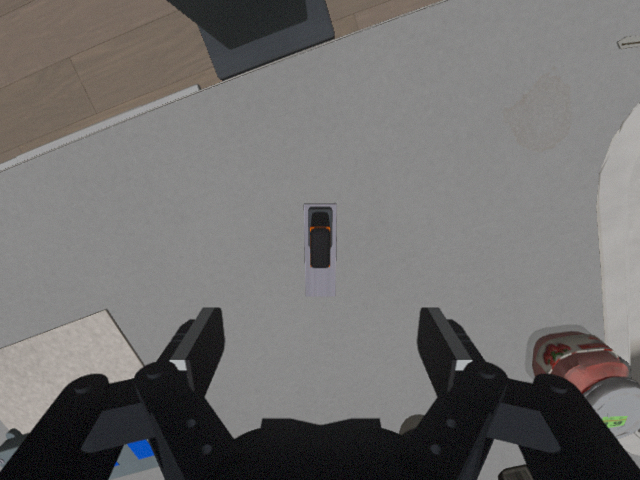

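The wrist view shows the gauge at (304–337, 203–297), almost exactly aligned with the tool, the grip at (320, 240) and the leading end at the bottom.

```bash
python3 - <<'E'
from h import *
z=np.load("w1.npz");p=z["p"];s=dict(position=z["position"],ee_rot=z["ee_rot"])
q=cv2.GaussianBlur(p,(3,3),0).astype(int)
roi=np.zeros((480,640),bool);roi[190:310,285:355]=1
m=roi&((q[...,2]-q[...,0]>4)|(q.max(2)<100))
a,c,mk=max(blobs(m),key=lambda t:t[0])
r=cv2.minAreaRect(np.argwhere(mk)[:,::-1].astype(np.float32));print(r)
P=cast("wrist",cv2.boxPoints(r),.004,s);print(P)
i=np.argsort(P[:,0]);b=P[i[:2]].mean(0);f=P[i[2:]].mean(0);v=f-b;print(np.linalg.norm(v),"yaw",np.arctan2(v[1],v[0]))
u=v/np.linalg.norm(v);o=(f+b)/2-.008*u;g=o-.017*u;print("org",o,"grip",g)
rg=blobs(roi&(p[...,0].astype(int)-p[...,2]>60),5)
for a,c,_ in rg:print("band",a,c,cast("wrist",[c],.055,s))
R=Ro.from_euler("xyz",s["ee_rot"]).as_matrix();print(R.T@(np.array([g[0],g[1],.047+.155])-s["position"]))
E
```

```text
((319.5, 249.5), (91.0, 31.0), 90.0)
[[0.43400421 0.03202416 0.004     ]
 [0.44232138 0.05672729 0.004     ]
 [0.52384344 0.03056141 0.004     ]
 [0.51471187 0.00348509 0.004     ]]
0.08560244568538557 yaw -0.3252324418185304
org [0.47113961 0.03325572 0.004     ] grip [0.45503081 0.03868771 0.004     ]
band 13 [311.30769231 228.15384615] [[0.44169065 0.03712481 0.055     ]]
band 11 [327.81818182 228.        ] [[0.44530376 0.04820735 0.055     ]]
[ 0.00062763 -0.00079831  0.11785431]
```

```bash
python3 -m pendant '0 -.001 .03 0 0 0 .085;0 -.001 .06 0 0 0 .085;0 -.001 .09 0 0 0 .085;0 -.001 .11 0 0 0 .085;0 -.001 .118 0 0 0 .085;0 -.001 .118 0 0 0 .085;0 -.001 .118 0 0 0 .04;0 -.001 .118 0 0 0 .02;0 -.001 .118 0 0 0 .0;0 -.001 .118 0 0 0 0;0 -.001 .118 0 0 0 0;0 -.001 .118 0 0 0 0;0 -.001 .118 0 0 0 0' 60
python3 -m pendant '0 0 -.02 0 0 0 0;0 0 -.05 0 0 0 0;0 0 -.05 0 0 0 0;0 0 -.05 0 0 0 0'
```

```text
time_s: 3.15
position: [0.456, 0.0373, 0.2018]
ee_rot: [3.142, 0.0, 2.817]
force: [-0.7, 1.0, 2.5]
grip_width: 0.0131
grip_force: 60.9
time_s: 3.55
position: [0.4559, 0.0373, 0.2517]
ee_rot: [3.141, 0.001, 2.817]
force: [0.1, -0.9, -1.6]
grip_width: 0.0136
grip_force: 60.4
```

```bash
python3 -m pendant '-.005 -.02 -.02 0 0 0 0;-.01 -.06 -.05 0 0 -.05 0;-.02 -.1 -.08 0 0 -.1 0;-.03 -.14 -.1 0 0 -.15 0;-.04 -.18 -.108 0 0 -.2 0;-.05 -.22 -.108 0 0 -.26 0;-.06 -.26 -.108 0 0 -.32 0;-.064 -.29 -.108 0 0 -.36 0;-.064 -.302 -.108 0 0 -.37 0;-.064 -.302 -.108 0 0 -.37 0;-.064 -.302 -.108 0 0 -.37 0;-.064 -.302 -.108 0 0 -.37 0;-.064 -.302 -.108 0 0 -.37 0'
python3 - <<'E'
from h import *
s=observe();p,d=camera("wrist");np.savez("w2.npz",p=p,d=d,**{k:s[k] for k in("position","ee_rot")});cv2.imwrite("pics/w2.png",p[:,:,::-1]);print(s["position"],s["ee_rot"],s["time_s"],s["force"],s["wrist_torque"])
E
```

```text
time_s: 4.85
position: [0.4205, -0.2686, 0.3596]
ee_rot: [3.141, -0.0, -3.095]
force: [-0.0, 0.2, -2.3]
grip_width: 0.0128
grip_force: 60.3
[ 0.42052516 -0.26856118  0.35955547] [ 3.14134199e+00 -1.93697816e-04 -3.09544773e+00] 4.85 [-0.03220526  0.24120154 -2.28501852] [ 0.0125594   0.00901669 -0.03162265]
```

View pics/w2.png

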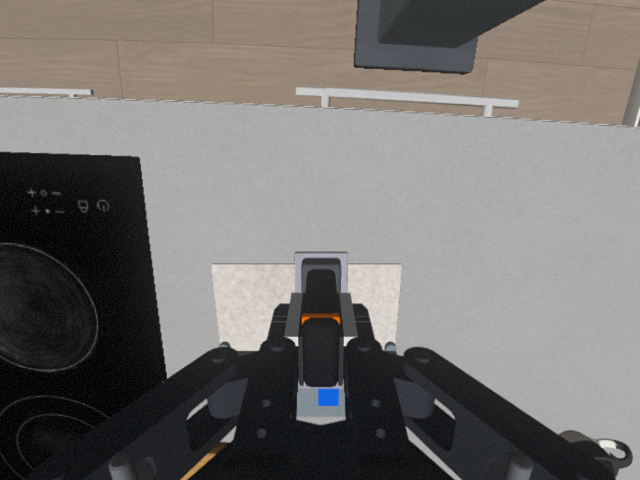

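The gauge is held straight. The apron's front corners are at (212, 264) and (401, 264), the front edge level with the tool and its side edges running down to (218, 350) and (397, 345).

```bash
python3 - <<'E'
from h import *
def fit(name,p,s,scan,axis,z):
    # scan: list of (fixed, lo, hi); find strongest warm-bright edge along axis with subpixel
    pts=[]
    g=cv2.GaussianBlur(p,(5,5),0).astype(float).mean(2)
    for f,lo,hi in scan:
        l=g[lo:hi,f] if axis=="v" else g[f,lo:hi]
        d=np.abs(np.diff(l));k=int(d.argmax());w=d[max(k-2,0):k+3];x=lo+.5+(np.arange(max(k-2,0),max(k-2,0)+len(w))*w).sum()/w.sum()
        pts.append((f,x) if axis=="v" else (x,f))
    P=cast(name,pts,z,s)[:,:2]
    vx,vy,x,y=cv2.fitLine(P.astype(np.float32),cv2.DIST_HUBER,0,.01,.01).ravel()
    r=np.abs((P-[x,y])@[-vy,vx]);return np.array([x,y]),np.array([vx,vy]),r.mean()
def inter(a,b):
    t=np.linalg.solve(np.c_[a[1],-b[1]],b[0]-a[0]);return a[0]+t[0]*a[1]
z=np.load("w2.npz");s=dict(position=z["position"],ee_rot=z["ee_rot"]);p=z["p"]
t=np.load("top0.npz")["p"]
for nm,a in (("wrist",dict(F=([(u,254,274) for u in list(range(218,290,3))+list(range(354,396,3))],"v"),L=([(v,386,415) for v in range(270,335,3)],"h"),Rr=([(v,202,228) for v in range(270,335,3)],"h"))),
             ("top",dict(F=([(u,300,320) for u in range(390,486,3)],"v"),L=([(v,376,392) for v in range(262,306,3)],"h"),Rr=([(v,482,498) for v in range(262,306,3)],"h"),))):
    im=p if nm=="wrist" else t;ss=s if nm=="wrist" else None
    F,L,Rr=[fit(nm,im,ss,*a[k],.004) for k in("F","L","Rr")]
    A=inter(F,L);B=inter(F,Rr);w=A-B
    print(nm,"corners",A,B,"w",np.linalg.norm(w),"yawF",np.arctan2(-w[0],w[1]),"yawL",np.arctan(L[1][1]/L[1][0]),"yawR",np.arctan(Rr[1][1]/Rr[1][0]),[x[2].round(4) for x in(F,L,Rr)])
    th=np.arctan2(-w[0],w[1]);e=np.array([np.cos(th),np.sin(th)]);n=np.array([-e[1],e[0]])
    print(" case org",(A+B)/2+.110*e)
# blue strips in top by weighted centroid
b=np.array([[0.61405,-0.34473],[0.61153,-0.29860],[0.60892,-0.25266],[0.60785,-0.20681]])
print("strip fit",np.polyfit(b[:,1],b[:,0],1),b.mean(0))
E
```

```text
wrist corners [ 0.4704349  -0.18355173] [ 0.47901043 -0.37779167] w 0.19442916 yawF 0.0441205 yawL 0.046864606 yawR 0.042059533 [np.float64(0.0001), np.float64(0.0001), np.float64(0.0003)]
 case org [ 0.58461565 -0.27582005]
top corners [ 0.4707834  -0.18473403] [ 0.4798138  -0.37942612] w 0.1949014 yawF 0.046349775 yawL 0.047231447 yawR 0.047178302 [np.float64(0.0006), np.float64(0.0003), np.float64(0.0004)]
 case org [ 0.58518046 -0.27698344]
strip fit [-0.04614753  0.59786463] [ 0.6105875 -0.2757   ]
```

```bash
cat > ok.py <<'E'
# status in case axes; exit 1 when the push-back exceeds argv[1] N
import sys
from h import *
s=observe();e=np.array([.99894,.04598]);n=np.array([-.04598,.99894])
r=s["position"][:2]-[.5846,-.2763];f=s["force"]
fx,fy=f[:2]@e,f[:2]@n
print("t %.2f depth %.1f y %.1f z %.1f | fx %.1f fy %.1f fz %.1f ty %.2f yaw %.3f pit %.3f w %.1f"%(s["time_s"],(r@e+.0805)*1e3,r@n*1e3,s["position"][2]*1e3,fx,fy,f[2],s["wrist_torque"][:2]@n,s["ee_rot"][2],s["ee_rot"][1],s["grip_width"]*1e3))
sys.exit(int(-fx>float(sys.argv[1])))
E
python3 ok.py 99; python3 -m pendant '-.02 0 .03 0 0 0 0;-.05 .004 .06 0 0 0 0;-.065 .0078 .09 0 0 0 0;-.065 .0078 .12 0 0 0 0;-.065 .0078 .14 0 0 0 0;-.065 .0078 .149 0 0 0 0;-.065 .0078 .1528 0 0 0 0;-.065 .0078 .1528 0 0 0 0;-.065 .0078 .1528 0 0 0 0' 80; python3 ok.py 99
python3 - <<'E'
from h import *
s=observe();p,d=camera("wrist");np.savez("w3.npz",p=p,d=d,**{k:s[k] for k in("position","ee_rot")});cv2.imwrite("pics/w3.png",p[:,:,::-1])
p,d=camera("side");cv2.imwrite("pics/s3.png",cv2.resize(p[140:280,270:450,::-1],None,fx=4,fy=4))
E
```

```text
t 4.90 depth -83.1 y 15.2 z 359.6 | fx -0.6 fy 0.3 fz -0.6 ty 0.04 yaw -3.096 pit -0.000 w 13.2
time_s: 5.8
position: [0.4851, -0.2588, 0.2079]
ee_rot: [-3.141, 0.001, -3.096]
force: [-0.3, -0.0, -0.7]
grip_width: 0.0134
grip_force: 80.5
t 5.80 depth -18.1 y 22.1 z 207.9 | fx -0.3 fy -0.0 fz -0.7 ty 0.02 yaw -3.096 pit 0.001 w 13.4
```

View pics/w3.png

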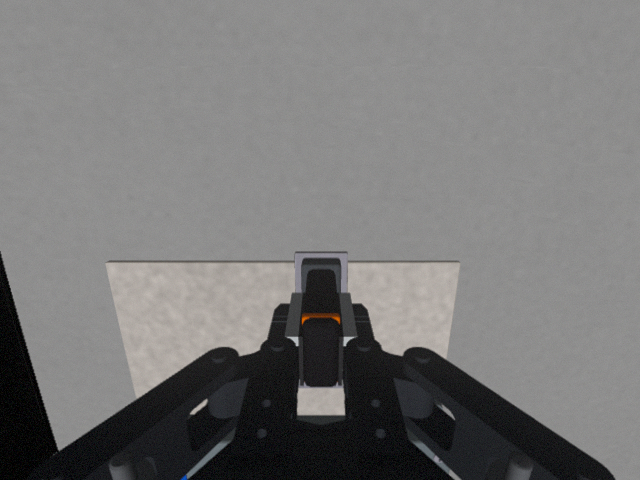

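View pics/s3.png

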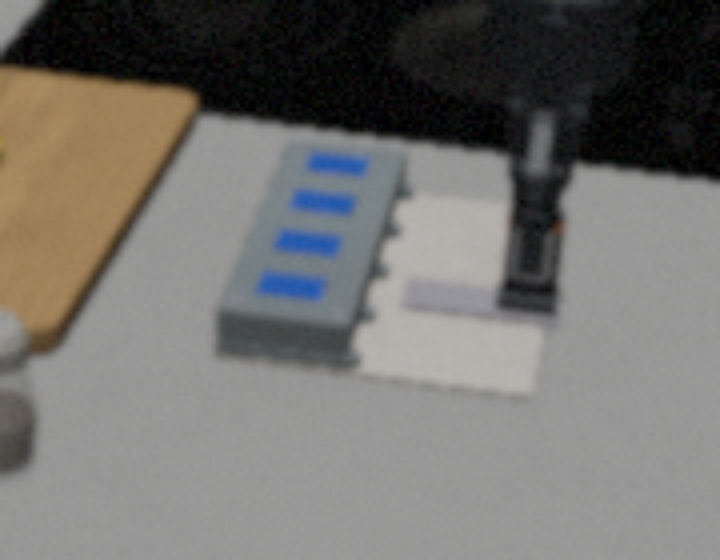

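The wrist view puts the gauge tail's middle at column 321, against the apron's middle at 283 (edge corners 107 and 460), so the gauge is about 21 mm left of the case axis. The side view shows the leaf level in front of the third slot. It needs about 1.2 mm more in y and 1.3 mm down.

```bash
python3 -m pendant '0 .0012 .0007 0 0 0 0;0 .0012 .0013 0 0 0 0;0 .0012 .0013 0 0 0 0'; python3 ok.py 99
python3 -m pendant '-.005 0 0 0 0 0 0;-.01 0 0 0 0 0 0;-.015 0 0 0 0 0 0;-.02 0 0 0 0 0 0' && python3 ok.py 8 && python3 -m pendant '-.004 0 0 0 0 0 0;-.008 0 0 0 0 0 0;-.012 0 0 0 0 0 0' && python3 ok.py 5 && python3 -m pendant '-.002 0 0 0 0 0 0;-.004 0 0 0 0 0 0' && python3 ok.py 5 
```

```text
time_s: 6.2
position: [0.4849, -0.2574, 0.2059]
ee_rot: [-3.141, 0.0, -3.096]
force: [0.1, 1.0, 3.5]
grip_width: 0.0128
grip_force: 81.0
t 6.20 depth -18.3 y 23.5 z 205.9 | fx 0.2 fy 1.0 fz 3.5 ty 0.15 yaw -3.096 pit 0.000 w 12.8
time_s: 6.6
position: [0.505, -0.2566, 0.2059]
ee_rot: [-3.142, -0.001, -3.096]
force: [-5.5, -0.1, 6.1]
grip_width: 0.0128
grip_force: 81.3
t 6.60 depth 1.9 y 23.3 z 205.9 | fx -5.5 fy 0.1 fz 6.1 ty 0.73 yaw -3.096 pit -0.001 w 12.8
time_s: 6.9
position: [0.517, -0.2561, 0.2059]
ee_rot: [-3.142, -0.001, -3.096]
force: [-4.6, 0.2, 7.3]
grip_width: 0.0129
grip_force: 81.3
t 6.90 depth 13.9 y 23.3 z 205.9 | fx -4.5 fy 0.4 fz 7.3 ty 0.75 yaw -3.096 pit -0.001 w 12.9
time_s: 7.1
position: [0.5209, -0.2559, 0.2059]
ee_rot: [-3.142, -0.001, -3.096]
force: [-4.4, 0.1, 7.8]
grip_width: 0.0128
grip_force: 81.5
t 7.10 depth 17.8 y 23.3 z 205.9 | fx -4.4 fy 0.3 fz 7.8 ty 0.80 yaw -3.096 pit -0.001 w 12.8
```

```bash
python3 -m pendant '0 0 -.0004 0 0 0 0;0 0 -.0008 0 0 0 0;0 0 -.0008 0 0 0 0' | tail -0; python3 ok.py 99;  python3 -m pendant '-.001 0 0 0 0 0 0;-.002 0 0 0 0 0 0' >/dev/null && python3 ok.py 5 && python3 -m pendant '-.001 0 0 0 0 0 0;-.002 0 0 0 0 0 0' >/dev/null && python3 ok.py 5 && python3 -m pendant '-.001 0 0 0 0 0 0;-.002 0 0 0 0 0 0' >/dev/null && python3 ok.py 5
```

```text
t 7.40 depth 17.7 y 23.5 z 206.3 | fx 0.6 fy 0.4 fz -1.7 ty 0.07 yaw -3.096 pit 0.000 w 12.9
t 7.60 depth 19.7 y 23.4 z 206.3 | fx 0.5 fy -0.1 fz -2.1 ty 0.06 yaw -3.096 pit -0.000 w 12.7
t 7.80 depth 21.8 y 23.4 z 206.4 | fx 0.4 fy 0.1 fz -2.0 ty 0.03 yaw -3.096 pit -0.000 w 12.8
t 8.00 depth 23.8 y 23.4 z 206.4 | fx -0.6 fy 0.4 fz -1.5 ty 0.01 yaw -3.096 pit -0.000 w 12.9Exception ignored on flushing sys.stdout:
BrokenPipeError: [Errno 32] Broken pipe
```

```bash
P="python3 -m pendant"; python3 -m pendant '-.001 0 0 0 0 0 0;-.002 0 0 0 0 0 0' >/dev/null && python3 ok.py 6 && python3 -m pendant '-.001 0 0 0 0 0 0;-.002 0 0 0 0 0 0' >/dev/null && python3 ok.py 6 && python3 -m pendant '-.001 0 0 0 0 0 0;-.002 0 0 0 0 0 0' >/dev/null && python3 ok.py 8 && python3 -m pendant '-.001 0 0 0 0 0 0;-.002 0 0 0 0 0 0;-.004 0 0 0 0 0 0' >/dev/null && python3 ok.py 14 && python3 -m pendant '-.002 0 0 0 0 0 0;-.004 0 0 0 0 0 0' >/dev/null && python3 ok.py 14&& python3 -m pendant '-.002 0 0 0 0 0 0;-.004 0 0 0 0 0 0' >/dev/null && python3 ok.py 14
```

```text
t 8.20 depth 25.8 y 23.4 z 206.4 | fx -0.2 fy -0.5 fz -1.8 ty 0.04 yaw -3.096 pit 0.000 w 13.4
t 8.40 depth 27.7 y 23.4 z 206.4 | fx -0.6 fy 0.1 fz -1.7 ty -0.03 yaw -3.096 pit -0.000 w 12.8
t 8.60 depth 29.7 y 23.4 z 206.4 | fx 0.3 fy -0.5 fz -1.8 ty 0.01 yaw -3.096 pit -0.000 w 13.5
t 8.90 depth 33.7 y 23.4 z 206.4 | fx -0.2 fy 0.3 fz -1.6 ty 0.06 yaw -3.096 pit -0.000 w 13.1
t 9.10 depth 37.9 y 23.4 z 206.4 | fx -0.7 fy -0.1 fz -1.5 ty 0.04 yaw -3.096 pit 0.000 w 13.0
t 9.30 depth 41.9 y 23.4 z 206.4 | fx 0.0 fy -0.8 fz -2.2 ty 0.07 yaw -3.096 pit -0.000 w 13.1
```

Slot 2 is slack: no drag to 42 mm. I'll withdraw and try slot 1.

```bash
python3 -m pendant '.005 0 0 0 0 0 0;.015 0 0 0 0 0 0;.03 0 0 0 0 0 0;.045 0 0 0 0 0 0;.058 0 0 0 0 0 0;.062 0 0 0 0 0 0;.062 0 0 0 0 0 0;.062 -.01 0 0 0 0 0;.062 -.025 0 0 0 0 0;.062 -.04 0 0 0 0 0;.062 -.046 0 0 0 0 0;.062 -.046 0 0 0 0 0;.062 -.046 0 0 0 0 0' >/dev/null; python3 ok.py 9
python3 -m pendant '-.005 0 0 0 0 0 0;-.01 0 0 0 0 0 0;-.015 0 0 0 0 0 0;-.02 0 0 0 0 0 0' >/dev/null && python3 ok.py 5 && python3 -m pendant '-.004 0 0 0 0 0 0;-.008 0 0 0 0 0 0;-.012 0 0 0 0 0 0;-.016 0 0 0 0 0 0' >/dev/null && python3 ok.py 5  && python3 -m pendant '-.001 0 0 0 0 0 0;-.002 0 0 0 0 0 0' >/dev/null && python3 ok.py 6 && python3 -m pendant '-.001 0 0 0 0 0 0;-.002 0 0 0 0 0 0' >/dev/null && python3 ok.py 6 && python3 -m pendant '-.001 0 0 0 0 0 0;-.002 0 0 0 0 0 0' >/dev/null && python3 ok.py 6 && python3 -m pendant '-.001 0 0 0 0 0 0;-.002 0 0 0 0 0 0' >/dev/null && python3 ok.py 6
```

```text
t 10.60 depth -20.5 y -22.6 z 206.2 | fx 0.0 fy 0.7 fz -0.9 ty -0.04 yaw -3.097 pit -0.000 w 13.2
t 11.00 depth 0.2 y -22.3 z 206.4 | fx 0.4 fy -0.4 fz -1.3 ty 0.02 yaw -3.096 pit 0.000 w 12.6
t 11.40 depth 15.9 y -22.6 z 206.4 | fx -0.2 fy 1.1 fz -0.9 ty 0.03 yaw -3.096 pit -0.000 w 12.9
t 11.60 depth 17.7 y -22.6 z 206.3 | fx -0.3 fy -0.0 fz -1.6 ty 0.02 yaw -3.096 pit -0.000 w 13.4
t 11.80 depth 19.6 y -22.6 z 206.4 | fx 0.2 fy -0.4 fz -1.5 ty 0.02 yaw -3.097 pit -0.000 w 13.0
t 12.00 depth 21.5 y -22.6 z 206.2 | fx -0.4 fy -0.8 fz -3.4 ty 0.40 yaw -3.096 pit -0.001 w 13.3
t 12.20 depth 23.1 y -22.5 z 206.2 | fx -10.6 fy -0.5 fz 3.4 ty 1.74 yaw -3.096 pit -0.002 w 13.1
```

```bash
python3 -m pendant '0 0 0 0 0 0 0;0 0 0 0 0 0 0' >/dev/null; python3 ok.py 99;  python3 -m pendant '-.0005 0 0 0 0 0 0;-.001 0 0 0 0 0 0' >/dev/null; python3 ok.py 14
```

```text
t 12.40 depth 23.1 y -22.5 z 206.2 | fx -5.7 fy 1.2 fz 0.8 ty 1.17 yaw -3.096 pit -0.002 w 13.0
t 12.60 depth 23.6 y -22.6 z 206.2 | fx -13.4 fy 0.0 fz 5.8 ty 2.25 yaw -3.096 pit -0.004 w 13.3
```

Slot 1 has a hard stop at about 22 mm, so it is the blocked one and I'll back out without pushing. Slot 0 is next.

```bash
python3 -m pendant '.003 0 0 0 0 0 0;.01 0 0 0 0 0 0;.02 0 0 0 0 0 0;.035 0 0 0 0 0 0;.044 0 0 0 0 0 0;.045 0 -.001 0 0 0 0;.045 0 -.001 0 0 0 0' >/dev/null; python3 ok.py 9
python3 - <<'E'
from h import *
p,d=camera("side");cv2.imwrite("pics/s4.png",cv2.resize(p[140:280,290:430,::-1],None,fx=4,fy=4))
s=observe();p,d=camera("wrist");q=cv2.GaussianBlur(p,(3,3),0).astype(int)
for nm,pp in(("w3",np.load("w3.npz")["p"]),("now",p)):
    q=cv2.GaussianBlur(pp,(3,3),0).astype(int)[235:300,285:360];m=(q[...,2]-q[...,0]>2)&(q.max(2)>90);y,x=np.nonzero(m);print(nm,y.min()+235,x.min()+285,x.max()+285,m.sum())
E
```

```text
t 13.30 depth -20.3 y -22.7 z 207.8 | fx -0.5 fy -0.2 fz -0.9 ty -0.01 yaw -3.097 pit 0.001 w 12.7
w3 252 295 347 704
now 252 294 347 702
```

View pics/s4.png

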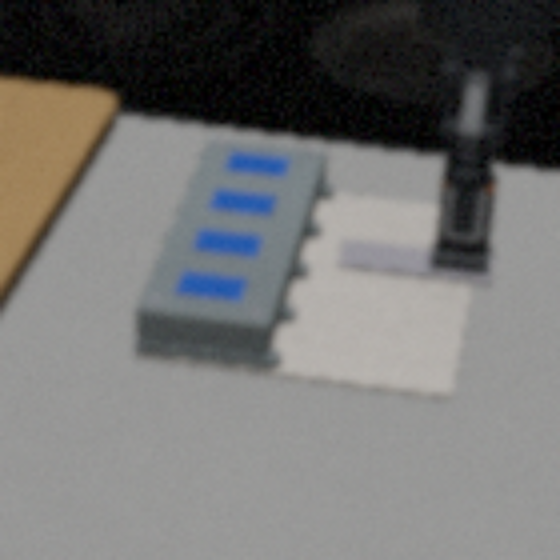

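The side view shows the gauge undisturbed in the grip and level in front of slot 1, and the wrist pixels are unchanged. On to slot 0.

```bash
python3 -m pendant '0 -.01 0 0 0 0 0;0 -.025 0 0 0 0 0;0 -.04 0 0 0 0 0;0 -.046 .0005 0 0 0 0;0 -.046 .001 0 0 0 0;0 -.046 .001 0 0 0 0' >/dev/null; python3 ok.py 9
python3 -m pendant '-.005 0 0 0 0 0 0;-.01 0 0 0 0 0 0;-.015 0 0 0 0 0 0;-.02 0 0 0 0 0 0' >/dev/null && python3 ok.py 5 && python3 -m pendant '-.004 0 0 0 0 0 0;-.008 0 0 0 0 0 0;-.012 0 0 0 0 0 0;-.016 0 0 0 0 0 0' >/dev/null && python3 ok.py 5  && python3 -m pendant '-.001 0 0 0 0 0 0;-.003 0 0 0 0 0 0' >/dev/null && python3 ok.py 6 && python3 -m pendant '-.001 0 0 0 0 0 0;-.002 0 0 0 0 0 0' >/dev/null && python3 ok.py 6 && python3 -m pendant '-.001 0 0 0 0 0 0;-.002 0 0 0 0 0 0' >/dev/null && python3 ok.py 8 && python3 -m pendant '-.001 0 0 0 0 0 0;-.002 0 0 0 0 0 0' >/dev/null && python3 ok.py 8 && python3 -m pendant '-.001 0 0 0 0 0 0;-.002 0 0 0 0 0 0' >/dev/null && python3 ok.py 9 && python3 -m pendant '-.001 0 0 0 0 0 0;-.002 0 0 0 0 0 0' >/dev/null && python3 ok.py 9
```

```text
t 14.00 depth -20.6 y -68.6 z 206.1 | fx 0.9 fy 0.5 fz -0.8 ty 0.07 yaw -3.097 pit -0.000 w 13.4
t 14.40 depth 0.2 y -68.3 z 206.5 | fx 0.3 fy 0.3 fz -1.3 ty 0.01 yaw -3.096 pit 0.000 w 12.9
t 14.80 depth 15.9 y -68.6 z 206.4 | fx 0.6 fy -0.2 fz -0.9 ty 0.02 yaw -3.096 pit -0.000 w 13.3
t 15.00 depth 18.6 y -68.6 z 206.3 | fx 0.0 fy 0.0 fz -1.7 ty 0.07 yaw -3.096 pit -0.000 w 13.1
t 15.20 depth 20.6 y -68.6 z 206.4 | fx -0.2 fy -0.1 fz -0.8 ty 0.02 yaw -3.096 pit -0.000 w 13.1
t 15.40 depth 22.6 y -68.6 z 206.4 | fx 0.8 fy -0.2 fz -1.1 ty -0.01 yaw -3.096 pit -0.000 w 12.9
t 15.60 depth 24.7 y -68.6 z 206.4 | fx -0.5 fy -0.5 fz -0.3 ty 0.06 yaw -3.096 pit -0.000 w 13.4
t 15.80 depth 26.7 y -68.6 z 206.4 | fx 0.4 fy -0.1 fz -0.8 ty 0.03 yaw -3.096 pit -0.000 w 12.8
t 16.00 depth 28.7 y -68.6 z 206.4 | fx -0.2 fy -0.6 fz -1.5 ty 0.02 yaw -3.096 pit -0.000 w 12.6
```

```bash
python3 -m pendant '-.002 0 0 0 0 0 0;-.005 0 0 0 0 0 0' >/dev/null && python3 ok.py 14 && python3 -m pendant '-.002 0 0 0 0 0 0;-.005 0 0 0 0 0 0' >/dev/null && python3 ok.py 14&& python3 -m pendant '-.002 0 0 0 0 0 0;-.004 0 0 0 0 0 0' >/dev/null && python3 ok.py 14
```

```text
t 16.20 depth 33.7 y -68.6 z 206.4 | fx -0.2 fy 0.3 fz -0.2 ty 0.04 yaw -3.097 pit -0.000 w 12.9
t 16.40 depth 38.8 y -68.6 z 206.4 | fx -0.0 fy 0.2 fz -1.8 ty -0.02 yaw -3.096 pit -0.000 w 13.0
t 16.60 depth 42.8 y -68.6 z 206.4 | fx -0.1 fy -0.5 fz -2.5 ty 0.06 yaw -3.096 pit -0.000 w 13.4
```

Slot 0 is slack too. I'll withdraw and go to slot 3.

```bash
python3 -m pendant '.005 0 0 0 0 0 0;.015 0 0 0 0 0 0;.03 0 0 0 0 0 0;.045 0 0 0 0 0 0;.058 0 0 0 0 0 0;.063 0 0 0 0 0 0;.063 0 -.001 0 0 0 0;.063 .01 -.001 0 0 0 0;.063 .03 -.001 0 0 0 0;.063 .055 -.001 0 0 0 0;.063 .08 -.001 0 0 0 0;.063 .105 -.001 0 0 0 0;.063 .125 -.001 0 0 0 0;.063 .135 -.001 0 0 0 0;.063 .138 0 0 0 0 0;.063 .138 0 0 0 0 0;.063 .138 0 0 0 0 0' >/dev/null; python3 ok.py 9
python3 -m pendant '-.005 0 0 0 0 0 0;-.01 0 0 0 0 0 0;-.015 0 0 0 0 0 0;-.02 0 0 0 0 0 0' >/dev/null && python3 ok.py 5 && python3 -m pendant '-.004 0 0 0 0 0 0;-.008 0 0 0 0 0 0;-.012 0 0 0 0 0 0;-.016 0 0 0 0 0 0' >/dev/null && python3 ok.py 5  && python3 -m pendant '-.001 0 0 0 0 0 0;-.003 0 0 0 0 0 0' >/dev/null && python3 ok.py 6 && python3 -m pendant '-.001 0 0 0 0 0 0;-.002 0 0 0 0 0 0' >/dev/null && python3 ok.py 6 && python3 -m pendant '-.001 0 0 0 0 0 0;-.002 0 0 0 0 0 0' >/dev/null && python3 ok.py 8 && python3 -m pendant '-.001 0 0 0 0 0 0;-.002 0 0 0 0 0 0' >/dev/null && python3 ok.py 8 && python3 -m pendant '-.001 0 0 0 0 0 0;-.002 0 0 0 0 0 0' >/dev/null && python3 ok.py 9
```

```text
t 18.30 depth -20.2 y 68.8 z 206.4 | fx -0.6 fy -0.5 fz -0.5 ty -0.00 yaw -3.097 pit 0.000 w 13.2
t 18.70 depth 0.3 y 69.3 z 206.4 | fx 0.5 fy 0.5 fz -1.4 ty 0.02 yaw -3.097 pit 0.000 w 13.4
t 19.10 depth 16.0 y 69.4 z 206.4 | fx -1.4 fy 0.0 fz -1.1 ty 0.04 yaw -3.096 pit -0.000 w 13.0
t 19.30 depth 18.7 y 69.5 z 206.3 | fx -0.3 fy 0.4 fz -1.4 ty 0.12 yaw -3.096 pit -0.000 w 13.0
t 19.50 depth 20.6 y 69.5 z 206.2 | fx -1.4 fy -0.2 fz -2.3 ty 0.29 yaw -3.096 pit -0.001 w 13.2
t 19.70 depth 22.6 y 69.5 z 206.2 | fx -1.8 fy 0.9 fz -2.6 ty 0.48 yaw -3.096 pit -0.001 w 12.8
t 19.90 depth 24.6 y 69.5 z 206.2 | fx -3.3 fy 0.1 fz -4.5 ty 0.62 yaw -3.096 pit -0.001 w 13.0
t 20.10 depth 26.6 y 69.5 z 206.2 | fx -3.2 fy 0.8 fz -4.0 ty 0.85 yaw -3.096 pit -0.001 w 12.9
```

Drag builds gradually here, so this is the good slot. I'll keep inserting.

```bash
python3 -m pendant '-.001 0 0 0 0 0 0;-.003 0 0 0 0 0 0' >/dev/null && python3 ok.py 15 && python3 -m pendant '-.002 0 0 0 0 0 0;-.004 0 0 0 0 0 0' >/dev/null && python3 ok.py 15&& python3 -m pendant '-.002 0 0 0 0 0 0;-.005 0 0 0 0 0 0' >/dev/null && python3 ok.py 15&& python3 -m pendant '-.002 0 0 0 0 0 0;-.005 0 0 0 0 0 0' >/dev/null && python3 ok.py 15&& python3 -m pendant '-.002 0 0 0 0 0 0;-.004 0 0 0 0 0 0' >/dev/null && python3 ok.py 15&& python3 -m pendant '-.001 0 0 0 0 0 0;-.002 0 0 0 0 0 0' >/dev/null && python3 ok.py 15&& python3 -m pendant '-.001 0 0 0 0 0 0;-.002 0 0 0 0 0 0' >/dev/null && python3 ok.py 15
```

```text
t 20.30 depth 29.5 y 69.5 z 206.2 | fx -6.3 fy 0.9 fz -2.4 ty 1.23 yaw -3.096 pit -0.001 w 13.1
t 20.50 depth 33.7 y 69.5 z 206.2 | fx -3.2 fy 0.3 fz -4.6 ty 0.96 yaw -3.096 pit -0.001 w 13.2
t 20.70 depth 38.8 y 69.4 z 206.2 | fx -3.0 fy 0.5 fz -6.2 ty 0.89 yaw -3.096 pit -0.000 w 13.4
t 20.90 depth 43.9 y 69.4 z 206.3 | fx -2.1 fy 1.1 fz -6.1 ty 0.83 yaw -3.096 pit -0.000 w 13.2
t 21.10 depth 47.9 y 69.5 z 206.3 | fx -3.3 fy 0.5 fz -6.3 ty 0.81 yaw -3.096 pit -0.000 w 13.1
t 21.30 depth 49.8 y 69.4 z 206.4 | fx -3.4 fy -0.5 fz -7.1 ty 0.91 yaw -3.096 pit -0.000 w 13.1
t 21.50 depth 51.7 y 69.4 z 206.4 | fx -3.2 fy 0.1 fz -6.3 ty 0.83 yaw -3.096 pit -0.000 w 12.8
```

```bash
python3 -m pendant '-.0005 0 0 0 0 0 0;-.001 0 0 0 0 0 0' >/dev/null && python3 ok.py 9 && python3 -m pendant '-.0005 0 0 0 0 0 0;-.001 0 0 0 0 0 0' >/dev/null && python3 ok.py 9&& python3 -m pendant '-.0005 0 0 0 0 0 0;-.001 0 0 0 0 0 0' >/dev/null && python3 ok.py 9&& python3 -m pendant '-.0005 0 0 0 0 0 0;-.001 0 0 0 0 0 0' >/dev/null && python3 ok.py 9&& python3 -m pendant '-.0005 0 0 0 0 0 0;-.001 0 0 0 0 0 0' >/dev/null && python3 ok.py 9
```

```text
t 21.70 depth 52.5 y 69.4 z 206.4 | fx -6.1 fy -0.2 fz -4.1 ty 1.55 yaw -3.096 pit -0.001 w 13.1
t 21.90 depth 52.9 y 69.3 z 206.4 | fx -13.5 fy -1.4 fz 2.0 ty 2.48 yaw -3.096 pit -0.003 w 12.7
```

```bash
python3 -m pendant '0 0 .0003 0 0 0 0;0 0 .0005 0 0 0 0;0 0 .0005 0 0 0 0' 20 >/dev/null; python3 ok.py 99; python3 -m pendant '0 0 0 0 0 0 .02;0 0 0 0 0 0 .03;0 0 0 0 0 0 .04;0 0 0 0 0 0 .04;0 0 0 0 0 0 .04;0 0 0 0 0 0 .04' >/dev/null; python3 ok.py 99;  python3 -m pendant '0 0 -.01 0 0 0 .04;0 0 -.03 0 0 0 .04;0 0 -.06 0 0 0 .04;.01 0 -.1 0 0 0 .04;.04 0 -.13 0 0 0 .04;.08 0 -.15 0 0 0 .04;.08 0 -.15 0 0 0 .04;.08 0 -.15 0 0 0 .04;.08 0 -.15 0 0 0 .04' >/dev/null; python3 ok.py 99
python3 - <<'E'
from h import *
s=observe();p,d=camera("wrist");np.savez("w5.npz",p=p,d=d,**{k:s[k] for k in("position","ee_rot")});cv2.imwrite("pics/w5.png",p[:,:,::-1])
p,d=camera("side");cv2.imwrite("pics/s5.png",cv2.resize(p[140:280,290:430,::-1],None,fx=4,fy=4))
E
```

```text
t 22.20 depth 52.9 y 69.3 z 206.3 | fx -13.7 fy 0.1 fz 3.8 ty 2.42 yaw -3.096 pit -0.003 w 13.1
t 22.80 depth 53.8 y 69.4 z 206.0 | fx 0.0 fy -0.5 fz -0.7 ty -0.02 yaw -3.096 pit 0.000 w 40.2
t 23.70 depth -25.8 y 69.5 z 355.9 | fx 0.0 fy -0.4 fz -0.0 ty -0.05 yaw -3.096 pit 0.000 w 40.1
```

View pics/w5.png

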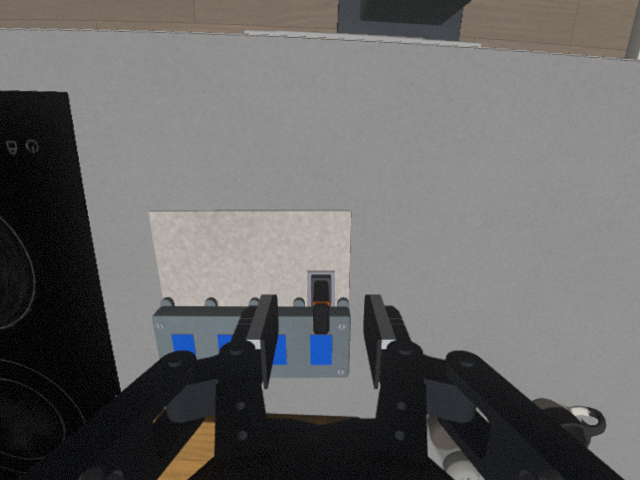

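View pics/s5.png

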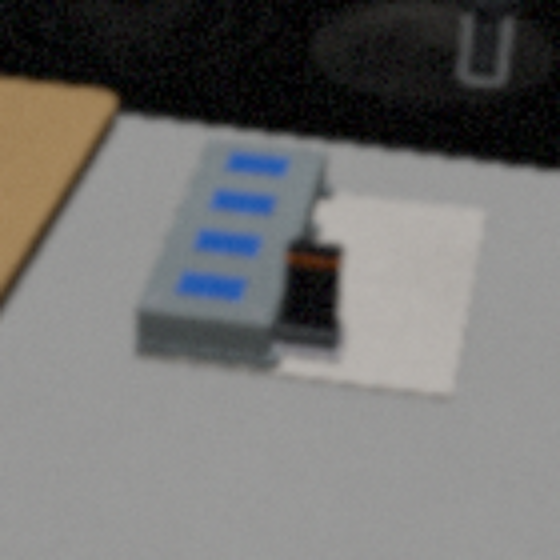

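The side view shows the foot against the housing at the fourth strip. The wrist view shows the tail at (307–335, 270). I'll check that the tail is at x = -48 mm in the case frame.

```bash
python3 - <<'E'
from h import *
z=np.load("w5.npz");s=dict(position=z["position"],ee_rot=z["ee_rot"]);p=z["p"]
g=z["p"].astype(float).mean(2)
rows=[255+np.abs(np.diff(g[255:280,u])).argmax()+.5 for u in range(311,332,2)];print(rows)
T=cast("wrist",[(321,np.median(rows)+.5)],.008,s)[0]
F=[200+np.abs(np.diff(g[200:222,u])).argmax()+.5 for u in range(305,340,3)];E=cast("wrist",[(321,np.median(F)+.5)],.004,s)[0]
print("tail behind apron edge mm (62 expected):",1e3*(T-E)[:2]@[.99894,.04598])
E
```

```text
[np.float64(274.5), np.float64(274.5), np.float64(273.5), np.float64(274.5), np.float64(274.5), np.float64(274.5), np.float64(274.5), np.float64(274.5), np.float64(274.5), np.float64(274.5), np.float64(270.5)]
tail behind apron edge mm (62 expected): 65.03992706546455
```

```bash
python3 -c "
from bench import *
print(sign_off())"
```

```text
the job is handed in; nothing more can be done
None
```

The gauge blade is fully home and released in the good slot (y = +69 mm), where the drag was steady at about 3 N (your range is 4 to 13 N) until the foot met the housing. The slots at y = +23 and y = -69 mm were slack to about 42 mm, the one at y = -23 mm stopped hard at about 22 mm (pushed to about 13 N, then backed out), and the job is signed off.

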